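# Eject the sample capsules from their carriers into the dry box

## Robot

A 6-joint arm with a two-finger parallel gripper is mounted at the origin on a cart in front of the work surface, level with it; the furniture and walls round the work are solid. World frame = base frame: x ahead of the robot, y to its left, z up, the work surface at z = 0. Lengths are in m, angles in rad, forces in N, time in s.
With the tool pointing down it reaches from about 0.375 to 0.975 m from the base axis. Payload 3.8 kg.
Tool frame: the origin (TCP) lies on the front face of the gripper's body, between the roots of the fingers; the fingertips stand r.tip_extent ahead of it and the grasp point (between the pads) lies 54 mm ahead of it (r.tip_extent is the distance from the TCP to the fingertips, in m); z points along the fingers, y is the line along which they close (so a half turn about z gives the same grasp; the last joint's range is limited). The gripper opens to 85 mm and grips with 20 to 120 N. Pads are 22 mm wide; open, the fingers measure 114 mm over their backs; the gripper's body (76 mm by 85 mm) begins 54 mm behind the grasp point. The pads swing forward as they close: fully open they stand 13 mm farther back than shut.
Start: joints at [1.19, 0.264, 1.604, -0, 1.274, -0.037], TCP at [0.228, 0.635, 0.304] pointing down, gripper open.
Joint ranges: [-2.63, 2.63], [-0.94, 2.18], [0.31, 2.57], [-1.31, 4.45], [0, 2.66], [-2.55, 2.55]. Speed limits (rad/s): [2.57, 2.57, 3.14, 3.14, 3.14, 3.14].

## Interface

Orientations are given as a rotation vector (axis times angle).
In Python, from plant import r gives the robot as it stands. Calls block until the motion is done:
- r.movep(position, orientation): joint-space move of the TCP to a pose.
- r.line_to(position, ori=None, velocity=0.15, contact_N=None): straight line of the TCP; ori=None keeps the orientation; velocity is the mean speed in m/s. With contact_N (N) it stops when the force on the tool has changed by that much, and returns True; else False.
- r.set_joints(angles): joint-space move.
- r.command_gripper(opening): opening from 0.0 (shut) to 1.0 (fully open); the grip force is fixed at half the most; returns when the fingers have stopped.
- r.sleep(seconds).
- r.ik(position, orientation): joint angles nearest the present ones, or None.
- r.observe(): the state.
- r.read_camera(name): name is "scene" or "top" or "wrist"; returns the picture (420x560x3 uint8, red, green, blue); there is no depth.
- r.camera_info(name): a dict with "camera_matrix" (3x3 intrinsics, pixels), "k1" (the pictures are not rectified: a ray, as slopes to the right and down, at radius r is drawn at 1 + k1 r^2 times it, then the intrinsics apply), "extrinsics" (4x4, takes a point from world to camera coordinates). Camera axes: x right, y down, z forward; pixel columns grow to the right and rows downward; lengths in m; the calibration is good to about 2 mm. A picture is of the moment at which its call begins: read the wrist's pose just before it. camera_info takes no time and is no camera call; for the wrist camera it gives the pose at the moment of the call.
A pose or a line that the arm cannot do raises r.PlanningError and nothing moves.
- r.close_job(): hands the job in; it is judged then, once.
The state is a dict: "clock": time; "joint_positions": joint angles; "dq": joint speeds; "joint_efforts": joint torques, N m; "eef_pos": TCP position; "orientation": TCP orientation; "wrist_force": force on the tool from outside, world axes, zero at the start; "moment": the same for the moment, N m; "opening": opening from 0.0 (shut) to 1.0 (fully open); "grip_force": force on a finger pad.
Only numpy, scipy, OpenCV 4.12 (cv2) and the standard library are available. Lean on these libraries where they do the work, as an engineer would, in place of code of your own. Each camera call takes 0.05 s, during which the arm holds its last target. There are 200 camera calls.

## Task

Push the capsule out of every carrier with the plunger, through the sprung dust flap and right into the dry box: draw the plunger back, lay a carrier in the cradle, push the plunger fully home, draw it right back, then do the next. Stand every empty carrier upright on the white board (one of the three may be empty from the start and goes straight there), and leave the plunger fully drawn back and the flap shut. Do not knock over the two brown bottles.

Things in the scene. Friction and masses are not known exactly. Their poses are not given: they have to be found in the camera images.
- dry_box: Fixed loader and dry box in one. Origin on the worktop under the middle of the cradle; +y is the way the plunger pushes. Along y: grey guide block (-56 to -36 mm, 60 mm wide, top at z 145), open cradle (-36 to +36), white and clear box (+36 to +152, x -32 to +100, top at z 162). Bore line: x 0, z 120 mm. The flap shuts the only way in, 38 mm wide, sill at z 103, top at z 142.
- cradle (a point): Centre of the cradle floor, 95 mm above the worktop; axes as dry_box. A carrier stands here with its bore along y: 4 mm play at each end between guide block and box wall, 2 mm at each side between rails 8 mm high, with lips flared outwards to 12 mm above the floor; above these the sides are open for the fingers.
- chamber (a point): Middle of the inside of the dry box, 4 mm above the worktop, 94 mm along +y and 34 mm along +x from the cradle; axes as dry_box. The inside is 124 mm (x) by 104 mm (y); a slippery floor slopes down to +x and +y, so a capsule driven in slides away from the flap, its centre less than 75 mm above this point.
- flap (a joint): Dark steel flap, 44 mm wide, 43 mm high, hinged along its top edge inside the box wall, 44 mm along +y from the cradle centre, 144 mm above the worktop. 0 = shut, up to 1.4 rad as it swings inwards; a weak spring (1 to 2.5 N at its lower edge) shuts it. A passing capsule holds it open at about 1.2 rad.
- plunger (a joint): Ejector rod, 14 mm diameter, on the bore line: 0 = fully drawn back (tip inside the guide block, cradle clear), 0.12 m = fully home (tip 40 mm past the inside of the box wall, capsule driven clear of the flap). Drag about 2 N; it stays where it is left. It begins part-way in, where it blocks the cradle.
- plunger_grip (a point): Grip point of the plunger's black upright handle, 151 mm above the worktop, 19 mm below its top; 210 mm behind the cradle centre (-y) when drawn back, 90 mm when home. The handle is 16 mm thick along y and 36 mm across. Grip it from above, fingers before and behind it (closing along y of dry_box), tips above the rod, whose top is at 127 mm.
- board: White board, 200 mm (x) by 300 mm (y) by 14 mm, fixed on the worktop; origin under its centre, top at z 14 mm. It is for the emptied carriers, three of which fit side by side.
- dropper_bottle_1: Brown dropper bottle, 42 mm diameter, 101 mm high, loose, upright; origin at its foot. A bystander.
- dropper_bottle_2: Brown dropper bottle, 42 mm diameter, 78 mm high, loose, upright; origin at its foot. A bystander.
- carrier_1: Aluminium carrier block, loose, 46 mm wide (x), 64 mm long (y), 50 mm high; origin at the centre of its underside; the same turned half round. A bore 27 mm wide, 29 mm high runs through along y, 25 mm above the underside; a rubber spring pad in it holds the capsule with a few newtons. Grip it across its 46 mm width, keep it level. All three carriers are there; one may be empty.
- capsule_1: Steel capsule with two black bands, 26 mm diameter, 50 mm long (along its y), origin at its centre, loose; at the start inside the bore of carrier_1, 7 mm back from each end. If it is absent, that carrier is already empty.
- carrier_2: Aluminium carrier block, loose, 46 mm wide (x), 64 mm long (y), 50 mm high; origin at the centre of its underside; the same turned half round. A bore 27 mm wide, 29 mm high runs through along y, 25 mm above the underside; a rubber spring pad in it holds the capsule with a few newtons. Grip it across its 46 mm width, keep it level. All three carriers are there; one may be empty.
- capsule_2: Steel capsule with two black bands, 26 mm diameter, 50 mm long (along its y), origin at its centre, loose; at the start inside the bore of carrier_2, 7 mm back from each end. If it is absent, that carrier is already empty.
- carrier_3: Aluminium carrier block, loose, 46 mm wide (x), 64 mm long (y), 50 mm high; origin at the centre of its underside; the same turned half round. A bore 27 mm wide, 29 mm high runs through along y, 25 mm above the underside; a rubber spring pad in it holds the capsule with a few newtons. Grip it across its 46 mm width, keep it level. All three carriers are there; one may be empty.
- capsule_3: Steel capsule with two black bands, 26 mm diameter, 50 mm long (along its y), origin at its centre, loose; at the start inside the bore of carrier_3, 7 mm back from each end. If it is absent, that carrier is already empty.

How it is judged:
By the outcome, as a careful person would: the job done as asked, in the order asked, and still so for the second after the job is handed in, with the robot touching nothing.
Of capsule_1, capsule_2, capsule_3 only 2 to 3 are there at a start; the rules pass over those that are not, and their reading is None.
At some moment in a run one of carrier_1, carrier_2, carrier_3 may be knocked a few centimetres aside while the robot is not near it.
It also fails if it takes over 210 s, if anything falls off the work surface, if the arm or the gripper's body presses on something with over 40 N, if the wrist force passes 120 N, or if a joint passes its speed limit or range.

## Working session

There is one attempt and no reset: what is moved stays moved. The work goes in short steps, each a Python script; the robot and the scene stay as the last script left them, time stands still between calls to the robot, and variables do not carry over. Pictures are saved under pics/ and viewed, at most 15 in all, crops included, and the job is handed in when it is done.

```bash
ls; mkdir -p pics; python3 - <<'E'
from plant import r
import cv2
for n in("scene","top"):
    cv2.imwrite(f"pics/{n}0.png",r.read_camera(n)[:,:,::-1]); i=r.camera_info(n); print(n,i)
print(r.tip_extent,r.observe())
E
```

```text
pics
plant.py
scene {'camera_matrix': array([[510.85391805,   0.        , 277.11160417],
       [  0.        , 510.85391805, 207.3919307 ],
       [  0.        ,   0.        ,   1.        ]]), 'k1': -0.05520602668168175, 'extrinsics': array([[ 0.53627985, -0.84366017,  0.02532671, -0.33341386],
       [-0.36869173, -0.26114342, -0.89211575,  0.30350684],
       [ 0.75925643,  0.46908595, -0.45109649,  1.1547892 ],
       [ 0.        ,  0.        ,  0.        ,  1.        ]])}
top {'camera_matrix': array([[388.96985912,   0.        , 281.22044993],
       [  0.        , 388.96985912, 205.11277857],
       [  0.        ,   0.        ,   1.        ]]), 'k1': -0.06117927826334942, 'extrinsics': array([[ 0.01002675, -0.99987701,  0.01205929, -0.04361838],
       [-0.99176727, -0.01148362, -0.12753751,  0.56145162],
       [ 0.12766031, -0.01068123, -0.99176043,  1.08034767],
       [ 0.        ,  0.        ,  0.        ,  1.        ]])}
0.0726 {'clock': 0.1, 'joint_positions': array([ 1.19010804e+00,  2.64693021e-01,  1.60526556e+00,  3.40141798e-06,
        1.27375295e+00, -3.68711409e-02]), 'dq': array([ 0.00082913, -0.00097691, -0.00452848,  0.00145806,  0.00062298,
       -0.00041723]), 'joint_efforts': array([ 3.34807837e-04, -5.16704893e+01, -3.68588018e+01,  1.55521953e-06,
        6.29248112e-03,  1.43148947e-05]), 'eef_pos': array([0.22731362, 0.63500162, 0.30266096]), 'orientation': array([-0.53733616, -3.09484805,  0.00325454]), 'wrist_force': array([-0.29713516,  0.00174208, -0.22065881]), 'moment': array([ 0.00060905, -0.00933335,  0.01387182]), 'grip_force': 0.0, 'opening': 1.0032613409415772}
```

View pics/scene0.png

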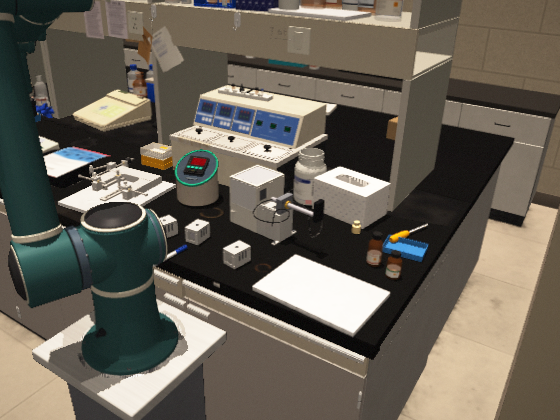

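View pics/top0.png

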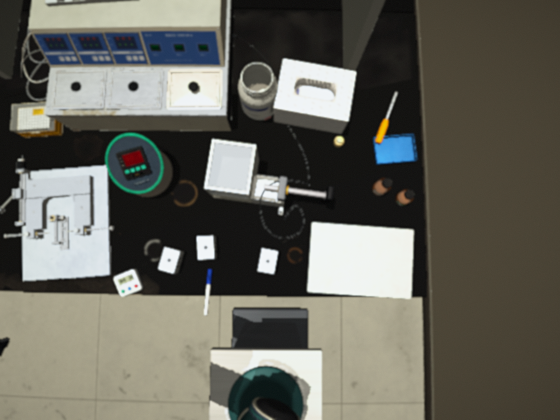

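The scene view shows three pale carriers at about (167,225), (197,232) and (236,254). The dry box is at (262,200) with the black plunger handle at (318,210), the board is at (320,292), and the bottles are at (375,250) and (393,265). In the top view the carriers are at (170,260), (205,247) and (268,261), the handle is at (329,193) and the board is at (360,260).

```bash
cat > h.py <<'E'
import numpy as np, cv2
from plant import r
from scipy.spatial.transform import Rotation as R
def plane(n,uv,z,info=None):
    i=info or r.camera_info(n); K=i["camera_matrix"]; E=i["extrinsics"]
    d=cv2.undistortPoints(np.float64(uv).reshape(-1,1,2),K,np.array([i["k1"],0,0,0.]))[:,0]  # check vs k1 model
    d=np.c_[d,np.ones(len(d))]@E[:3,:3]; c=-E[:3,:3].T@E[:3,3]
    return c+d*((z-c[2])/d[:,2])[:,None]
def proj(n,P,info=None):
    i=info or r.camera_info(n); E=i["extrinsics"]
    return cv2.projectPoints(np.float64(P).reshape(-1,1,3),cv2.Rodrigues(E[:3,:3])[0],E[:3,3],i["camera_matrix"],np.array([i["k1"],0,0,0.]))[0][:,0]
def blobs(im,th=140,amin=100):
    g=im.min(2); m=(g>th).astype(np.uint8)
    return [c for c in cv2.findContours(m,cv2.RETR_EXTERNAL,cv2.CHAIN_APPROX_NONE)[0] if cv2.contourArea(c)>amin]
E
python3 - <<'E'
from h import *
im=cv2.imread("pics/top0.png"); sc=cv2.imread("pics/scene0.png")
for c in blobs(im,130,150):
    if not 130<c[:,0,1].mean()<300: continue
    b=cv2.minAreaRect(c); p=cv2.boxPoints(b)
    for z in (.05,.014,.162):
        P=plane("top",np.r_[[b[0]],p],z); e=P[2:4,:2]-P[1:3,:2]
        print(np.round(b[0],1),z,P[0,:2].round(3),np.linalg.norm(e,axis=1).round(3),np.degrees(np.arctan2(e[:,1],e[:,0])).round(1))
a=cv2.resize(im[120:310,100:430],None,fx=2.4,fy=2.4,interpolation=3)
cv2.imwrite("pics/a.png",a)
cv2.imwrite("pics/b.png",cv2.resize(sc[150:280,140:340],None,fx=4,fy=4,interpolation=3))
E
```

```text
[267.3 260.6] 0.05 [ 0.404 -0.   ] [0.066 0.049] [ -9.4 -99.6]
[267.3 260.6] 0.014 [0.403 0.001] [0.068 0.05 ] [ -9.4 -99.6]
[267.3 260.6] 0.162 [ 0.405 -0.003] [0.059 0.044] [ -9.4 -99.6]
[168.6 259.9] 0.05 [0.402 0.276] [0.067 0.049] [ -13.7 -104.9]
[168.6 259.9] 0.014 [0.402 0.285] [0.069 0.051] [ -13.7 -104.9]
[168.6 259.9] 0.162 [0.404 0.245] [0.06  0.044] [ -13.7 -104.9]
[205.1 247.1] 0.05 [0.439 0.174] [0.049 0.066] [ -86.1 -175.1]
[205.1 247.1] 0.014 [0.44  0.181] [0.051 0.068] [ -86.1 -175.1]
[205.1 247.1] 0.162 [0.437 0.154] [0.044 0.059] [ -86.1 -175.1]
[269.1 187.9] 0.05 [ 0.609 -0.002] [0.074 0.088] [ -7.3 -98. ]
[269.1 187.9] 0.014 [ 0.615 -0.002] [0.077 0.091] [ -7.3 -98. ]
[269.1 187.9] 0.162 [ 0.59  -0.005] [0.067 0.079] [ -7.3 -98. ]
[ 56.9 223.5] 0.05 [0.5   0.603] [0.324 0.316] [ -85.7 -172.3]
[ 56.9 223.5] 0.014 [0.502 0.624] [0.335 0.327] [ -85.7 -172.3]
[ 56.9 223.5] 0.162 [0.491 0.539] [0.291 0.284] [ -85.7 -172.3]
[229.7 166.4] 0.05 [0.67  0.112] [0.152 0.135] [ -6.1 -98. ]
[229.7 166.4] 0.014 [0.679 0.116] [0.157 0.139] [ -6.1 -98. ]
[229.7 166.4] 0.162 [0.645 0.098] [0.136 0.121] [ -6.1 -98. ]
```

View pics/a.png

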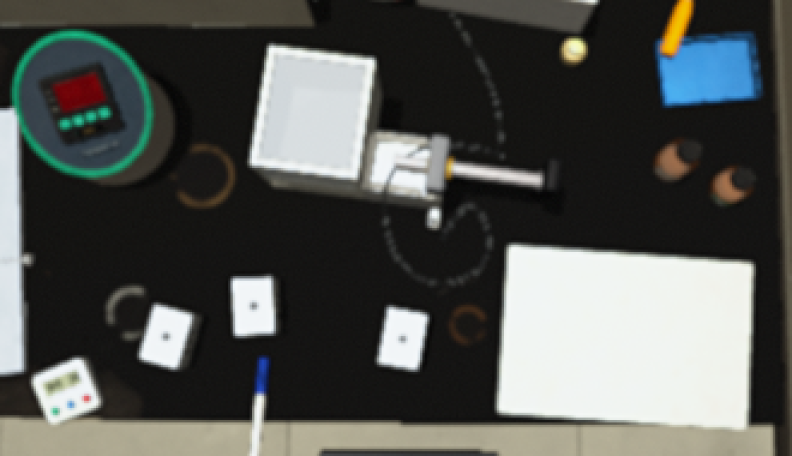

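View pics/b.png

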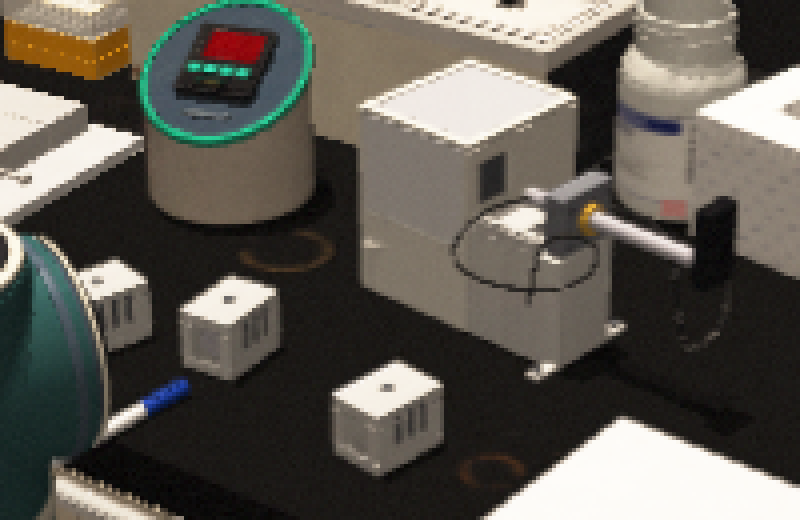

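The enlarged views show each carrier's bore end facing about -x, towards the robot. The box's +y axis points to world +y at roughly 83°. I'll refine this with the wrist camera from above.

```bash
cat >> h.py <<'E'
def down(phi):
    y=np.array([np.cos(phi),np.sin(phi),0]); z=np.array([0,0,-1.]); x=np.cross(y,z)
    return R.from_matrix(np.c_[x,y,z]).as_rotvec()
def best(p,phi):
    "orientation (of the two half turns) needing least last-joint motion"
    q0=r.observe()["joint_positions"]; o=[]
    for f in (phi,phi+np.pi):
        q=r.ik(p,down(f))
        if q is not None: o.append((np.abs(np.array(q)-q0).max()+.5*abs(q[5]),down(f)))
    return min(o,key=lambda t:t[0])[1]
E
python3 - <<'E'
from h import *
p=[.56,-.03,.42]
o=best(p,np.radians(83)); r.movep(p,o)
i=r.camera_info("wrist"); w=r.observe(); im=r.read_camera("wrist")
E=i["extrinsics"]; c=-E[:3,:3].T@E[:3,3]
print(w["clock"],w["eef_pos"],w["joint_positions"],"cam",c,E[2,:3],i["camera_matrix"][0],i["k1"])
np.savez("w1",im=im,**i); cv2.imwrite("pics/w1.png",im[:,:,::-1])
E
```

```text
2.7583 [ 0.56004282 -0.02928359  0.41979481] [-9.67891578e-02 -3.20598074e-03  1.69352471e+00  2.74366780e-04
  1.45163987e+00 -1.54641369e+00] cam [ 0.49446645 -0.02086698  0.4899059 ] [ 0.2623557  -0.03117372 -0.96446757] [325.5040326    0.         279.82015406] 0.003198771698780285
```

View pics/w1.png

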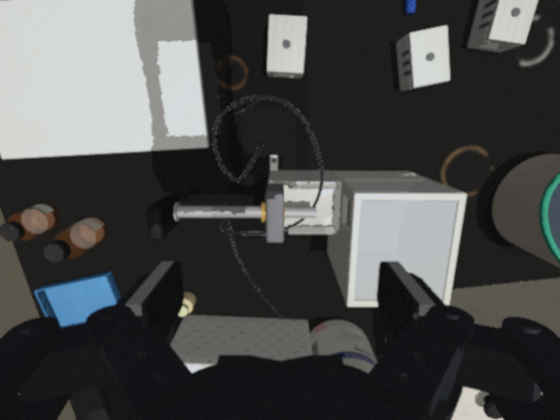

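The wrist view shows the box's white top rim with corners near (342,195), (464,190), (459,302) and (348,305). The guide block is at (275,213), the cradle at (310,208), the handle at (160,215) and the carriers at (287,45), (425,55) and (505,20).

```bash
python3 - <<'E'
from h import *
d=dict(np.load("w1.npz")); im=d.pop("im"); d["k1"]=float(d["k1"])
for th in (170,190,205):
  for c in blobs(im,th,600):
    b=cv2.minAreaRect(c); p=cv2.boxPoints(b)
    z=.162 if b[0][0]>340 and b[0][1]>150 else .05
    q=cv2.approxPolyDP(c,8,True)[:,0]
    P=plane("wrist",q,z,d); 
    print(th,np.round(b[0]),cv2.contourArea(c),q.tolist() if len(q)<9 else len(q), P[:,:2].round(4).tolist() if len(q)<6 else"")
# guide block + handle
hs=cv2.cvtColor(im,cv2.COLOR_RGB2GRAY)
m=np.zeros_like(hs); 
cv2.imwrite("pics/c.png",cv2.resize(im[140:320,140:480,::-1],None,fx=2.3,fy=2.3,interpolation=3))
E
```

```text
170 [472. 404.] 631.0 [[464, 388], [452, 419], [493, 419], [475, 404], [478, 391]] [[0.8343, 0.1654], [0.8806, 0.1515], [0.8867, 0.2029], [0.8604, 0.1795], [0.8408, 0.1825]]
170 [406. 250.] 9279.5 [[355, 194], [348, 305], [376, 305], [382, 259], [441, 297], [457, 200], [447, 304], [465, 194]] 
170 [309. 206.] 643.5 [[333, 189], [322, 190], [315, 212], [286, 214], [330, 224]] [[0.5919, 0.0413], [0.5915, 0.0262], [0.6216, 0.0137], [0.6196, -0.027], [0.6418, 0.0332]]
170 [180.  88.] 3656.0 [[158, 41], [166, 135], [205, 135], [195, 41]] [[0.382, -0.157], [0.4931, -0.1713], [0.4993, -0.1203], [0.3874, -0.1121]]
170 [430.  56.] 1917.5 [[446, 26], [410, 34], [414, 86], [449, 78]] [[0.408, 0.1927], [0.4114, 0.1494], [0.4718, 0.1535], [0.4676, 0.1973]]
170 [286.  44.] 1908.5 [[271, 15], [268, 70], [301, 72], [305, 17]] [[0.3705, -0.0161], [0.4307, -0.0277], [0.438, 0.0131], [0.3776, 0.0242]]
170 [513.  19.] 1447.0 [[500, 0], [490, 38], [524, 42], [536, 0]] [[0.3879, 0.2559], [0.4278, 0.2462], [0.4374, 0.2877], [0.3932, 0.2982]]
170 [76. 79.] 22009.5 [[0, 1], [3, 158], [151, 148], [134, 0]] [[
[... 697 characters left out ...]
3932, 0.2982]]
190 [76. 78.] 21833.0 [[0, 1], [2, 157], [150, 148], [134, 0]] [[0.3176, -0.3334], [0.495, -0.3946], [0.5071, -0.1959], [0.3353, -0.1756]]
205 [407. 250.] 948.0 [[357, 194], [349, 304], [375, 304], [351, 300], [362, 198], [460, 200], [447, 297], [464, 196]] 
205 [180.  88.] 3339.5 [[159, 42], [170, 134], [204, 133], [194, 42]] [[0.3832, -0.1561], [0.4925, -0.1658], [0.4966, -0.1212], [0.3883, -0.1135]]
205 [429.  56.] 1674.5 [[444, 29], [411, 34], [415, 85], [447, 78]] [[0.411, 0.1904], [0.4116, 0.1506], [0.4707, 0.1548], [0.4673, 0.1949]]
205 [76. 78.] 21623.5 [[0, 2], [3, 156], [150, 147], [133, 0]] [[0.3186, -0.3338], [0.4939, -0.3928], [0.5058, -0.1956], [0.3352, -0.1768]]
```

View pics/c.png

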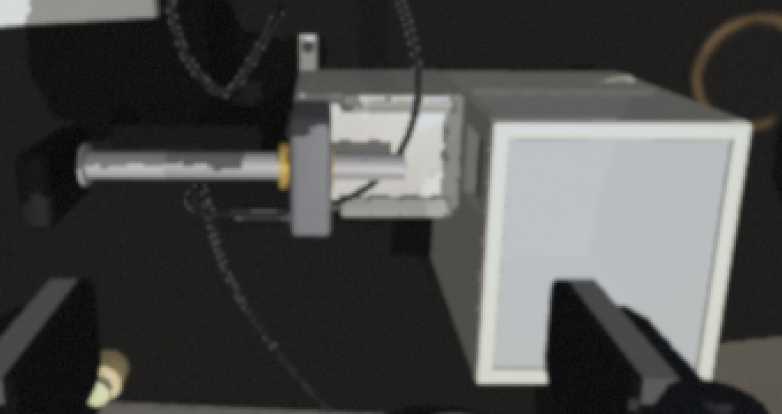

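The crop shows the box-top corners at (356,193.5), (466,193.5), (348,306) and (450,304), and the guide block's top face spanning about (268,203) to (283,242). The handle is the black block at (160,215).

```bash
python3 - <<'E'
from h import *
d=dict(np.load("w1.npz")); im=d.pop("im"); d["k1"]=float(d["k1"])
def fit(A,B):
    a,b=A.mean(0),B.mean(0); M=(A-a).T@(B-b); th=np.arctan2(M[0,1]-M[1,0],M[0,0]+M[1,1]); c,s=np.cos(th),np.sin(th)
    Q=np.array([[c,-s],[s,c]]); return b-Q@a,np.degrees(th),(B-(A@Q.T+b-Q@a))*1e3
A=np.array([[-.032,.036],[-.032,.152],[.1,.036]]); W=plane("wrist",[[355.5,193.5],[466,193.5],[348,306]],.162,d)[:,:2]
f=fit(A,W); print(f); 
p,th=f[0],np.radians(f[1]); Q=np.array([[np.cos(th),-np.sin(th)],[np.sin(th),np.cos(th)]])
def wp(x,y,z): return np.r_[p+Q@[x,y],z]
pts=[wp(x,y,.145) for x in(-.03,.03) for y in(-.056,-.036)]+[wp(x,y,.095) for x in (-.025,.025) for y in(-.036,.036)]
px=proj("wrist",pts,d); print(px.round(1).tolist())
# top view corners
t=cv2.imread("pics/top0.png")
q=proj("top",[wp(x,y,.162) for x,y in [(-.032,.036),(-.032,.152),(.1,.036),(.1,.152)]]); print(q.round(1).tolist())
v=im[:,:,::-1].copy()
for u in px: cv2.circle(v,tuple(int(k) for k in u.round()),1,(0,0,255),-1)
v=cv2.resize(v[140:320,140:480],None,fx=1.8,fy=1.8,interpolation=0)
for u in q: cv2.circle(t,tuple(int(k) for k in u.round()),0,(0,0,255),-1)
t=cv2.resize(t[130:220,190:350],None,fx=3.8,fy=3.8,interpolation=0)
t=cv2.copyMakeBorder(t,0,0,0,max(0,v.shape[1]-t.shape[1]),0)
v=cv2.copyMakeBorder(v,0,0,0,t.shape[1]-v.shape[1],0)
cv2.imwrite("pics/d.png",np.vstack([v,t])[:600])
E
```

```text
(array([0.60141843, 0.00762043]), np.float64(-6.950293168292662), array([[ 0.61081051,  0.88702553],
       [ 0.34332155, -1.46162559],
       [-0.95413206,  0.57460007]]))
[[265.9, 191.5], [284.4, 191.5], [266.5, 243.6], [284.2, 243.6], [283.8, 187.1], [342.2, 187.1], [283.7, 225.7], [340.2, 225.7]]
[[248.7, 193.7], [203.8, 187.8], [255.9, 144.0], [211.8, 138.3]]
```

View pics/d.png

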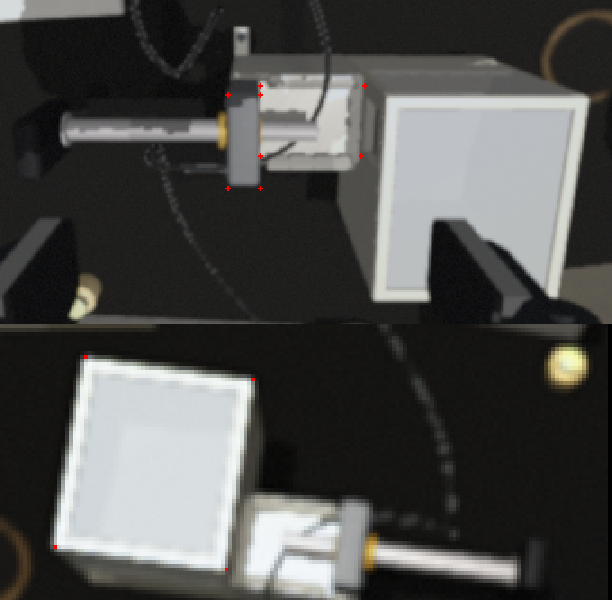

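```bash
python3 - <<'E'
from h import *
d=dict(np.load("w1.npz")); im=d.pop("im"); d["k1"]=float(d["k1"])
p=np.array([.6010,.0076]);th=np.radians(-6.95); Q=np.array([[np.cos(th),-np.sin(th)],[np.sin(th),np.cos(th)]])
m=(im.max(2)<28).astype(np.uint8)[195:245,140:185]
B=lambda P:((P[:,:2]-p)@Q*1e3).round(1).tolist()
print("rod end",B(plane("wrist",[[174,212]],.12,d)),"rod tip",B(plane("wrist",[[317,212]],.12,d)))
t=cv2.imread("pics/top0.png")
g=t[180:206,315:345].max(2); print(g[::2,::1])
print("handle top",B(plane("top",[[329.5,192.5],[329.5,186],[329.5,199]],.17)))
E
```

```text
rod end [[0.3, -165.6]] rod tip [[0.3, 3.0]]
[[ 21  19  21  19  20  20  21  20  22  20  20  20  20  21  21  21  20  20
   20  20  21  21  20  21  20  20  22  20  21  20]
 [ 22  21  20  20  20  20  19  19  21  20  21  20  21  20  20  20  20  20
   20  21  20  22  20  21  18  19  22  20  21  20]
 [ 20  19  21  21  21  20  21  21  21  21  22  20  20  19  20  20  21  19
   20  20  19  20  21  22  21  21  20  20  21  20]
 [ 20  20  21  19  20  21  21  21  20  21  21  20  19  22  29  32  29  24
   22  21  19  21  22  20  18  20  21  20  21  20]
 [ 19  17  20  18  19  20  20  19  19  21  19  16  15  26  40  46  42  35
   26  20  19  20  18  22  21  20  21  21  21  21]
 [ 62  57  56  49  39  31  25  23  24  29  33  21  17  31  44  49  43  34
   24  19  18  21  21  21  21  21  21  19  22  20]
 [195 187 182 176 164 152 144 136 129 123 102  59  26  36  50  49  41  31
   23  21  20  22  21  20  21  21  19  21  20  20]
 [214 216 219 222 221 222 219 217 213 202 162  86  31  38  52  49  39  28
   22  19  20  20  21  21  21  19  21  21  21  19]
 [108 123 135 143 150 155 162 170 177 171 135  68  29  43  52  46  36  26
   18  19  20  20  20  19  20  22  20  20  22  20]
 [ 14  17  18  19  23  29  35  48  61  67  55  29  23  32  37  34  28  20
   15  13  18  21  20  20  21  22  20  21  21  20]
 [ 11  11  10  10  10   9   9   7  11  15  10   8   8   7  10  10  13  13
    9  12  16  19  19  22  20  20  21  21  21  20]
 [ 13  11  11  12   9  12  11   7   8   8   8   9   8   8   9  13  10  11
   10  15  14  21  22  20  20  21  20  21  20  21]
 [ 19  19  18  18  16  15  15  15  15  13  11  13  11  12  12  12   9  12
   12  14  18  20  22  21  20  19  20  20  20  21]]
handle top [[-2.3, -167.6], [14.3, -165.6], [-18.9, -169.5]]
```

```bash
cat >> h.py <<'E'
P0=np.array([.6010,.0076]); TH=np.radians(-6.95)
def Qm(): return np.array([[np.cos(TH),-np.sin(TH)],[np.sin(TH),np.cos(TH)]])
def bx(x,y,z): return np.r_[P0+Qm()@[x,y],z]
def tobx(P): return (np.asarray(P)[...,:2]-P0)@Qm()
def st(t=""):
    s=r.observe(); print(t,"t%.1f"%s["clock"],"box",(tobx(s["eef_pos"])*1e3).round(1),"z%.4f"%s["eef_pos"][2],"F",s["wrist_force"].round(1),"op%.3f gf%.0f"%(s["opening"],s["grip_force"]))
    return s
E
python3 - <<'E'
from h import *
r.command_gripper(.6)
p=bx(0,-.169,.30); o=best(p,TH+np.pi/2); r.movep(p,o)
print(r.line_to(bx(0,-.169,.205),velocity=.12,contact_N=10)); st("down")
r.command_gripper(0); st("grip")
print(r.line_to(bx(0,-.225,.205),velocity=.06,contact_N=20)); st("back")
E
```

```text
False
down t4.9 box [   0.7 -169. ] z0.2061 F [-1.2 -0.1 -0.1] op0.601 gf0
grip t5.3 box [   0.6 -169.3] z0.2062 F [-1.1 -0.7  3.4] op0.180 gf60
True
back t6.1 box [   0.5 -211.6] z0.2061 F [-0.2  4.2  6. ] op0.178 gf61
```

```bash
python3 - <<'E'
from h import *
r.command_gripper(.6); r.line_to(bx(0,-.2116,.32),velocity=.2); st()
w=np.eye(3)
for tilt in (40,30,20):
    z=np.array([-np.sin(np.radians(tilt)),0,-np.cos(np.radians(tilt))])
    y=np.array([0,-1.,0]); M=np.c_[np.cross(y,z),y,z]
    p=[.60,.12,.23]; o=R.from_matrix(M).as_rotvec(); q=r.ik(p,o); print(tilt,q)
    if q is not None:
        r.movep([.56,.0,.36],o); r.movep(p,o); break
st(); i=r.camera_info("wrist"); im=r.read_camera("wrist"); E=i["extrinsics"]; print(-E[:3,:3].T@E[:3,3],E[2,:3])
cv2.imwrite("pics/e.png",im[:,:,::-1]); np.savez("w2",im=im,**i)
t=r.read_camera("top"); cv2.imwrite("pics/top1.png",t[:,:,::-1])
E
```

```text
t7.2 box [  -0.6 -211.5] z0.3189 F [-0.3  0.2 -0.6] op0.598 gf0
40 [0.12157949 0.56561344 1.44692047 0.08058636 1.82275864 1.68425281]
 t10.8 box [-14.3 111. ] z0.2309 F [-0.2 -0.6 -0.1] op0.601 gf0
[0.6973239  0.11987893 0.24165886] [-8.22341928e-01 -4.96008017e-04 -5.68993416e-01]
```

View pics/e.png

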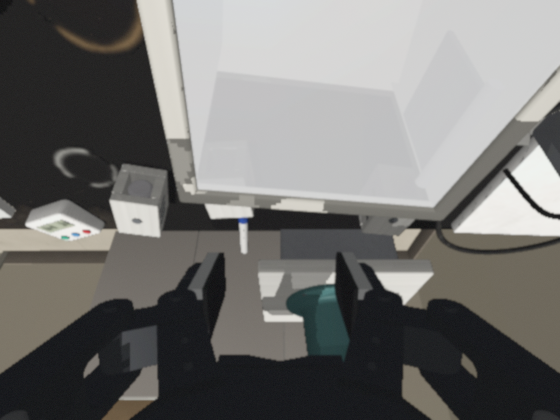

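That view is mostly filled by the box. Only the far carrier's end, at (138,187), is visible, and a round capsule end shows there. I'll identify the empty carrier by weight when lifting. First, a close look straight down on the cleared cradle to refine the box pose.

```bash
python3 - <<'E'
from h import *
s=st(); r.line_to(s["eef_pos"]+[0,0,.12],velocity=.3)
p=bx(.075,0,.34); o=R.from_matrix(R.from_rotvec(down(TH+np.pi/2)).as_matrix()).as_rotvec()
o=down(TH+np.pi/2); r.movep(p,o); st()
i=r.camera_info("wrist"); im=r.read_camera("wrist"); E=i["extrinsics"]; print("cam",tobx(-E[:3,:3].T@E[:3,3]),E[2,:3])
np.savez("w3",im=im,**i)
v=im[:,:,::-1].copy()
pts=[bx(x,y,.145) for x in(-.03,.03) for y in(-.056,-.036)]+[bx(x,y,.095) for x in (-.025,.025) for y in(-.036,.036)]+[bx(x,y,.162) for x,y in [(-.032,.036),(-.032,.152),(.1,.036)]]
px=proj("wrist",pts,i); print(px.round(1).tolist())
x0,y0=(px.min(0)-25).clip(0).astype(int); x1,y1=(px.max(0)+25).astype(int); k=min(790/(min(x1,560)-x0),590/(min(y1,420)-y0)); print(x0,y0,k)
c=cv2.resize(v[y0:y1,x0:x1],None,fx=k,fy=k,interpolation=2)
for u in px: cv2.drawMarker(c,tuple(int(t) for t in ((u-[x0,y0]+.5)*k)),(0,0,255),0,9)
cv2.imwrite("pics/f.png",c)
E
```

```text
t10.9 box [-13.6 110.4] z0.2323 F [-0.2  0.2  0.4] op0.601 gf0
 t14.2 box [74.9  0.1] z0.3396 F [-0.   0.   0.5] op0.601 gf0
cam [0.00880904 0.00054103] [ 0.26199217 -0.03146383 -0.96455696]
[[204.5, 68.4], [231.1, 68.4], [209.1, 149.3], [234.1, 149.3], [239.3, 83.1], [318.8, 83.1], [241.0, 139.6], [317.1, 139.6], [330.2, 61.4], [496.0, 61.2], [323.5, 238.9]]
179 36 2.309941520467836
```

View pics/f.png

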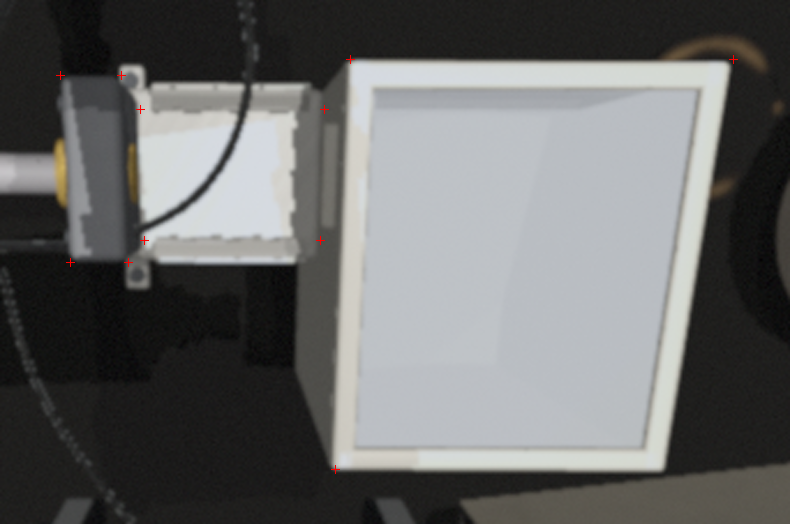

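The overlay fits the box to within about 1 px: rim corners, guide block and cradle floor at (220,175) all match. The cradle is clear and the flap is shut. Next: pick the first carrier and weigh it.

```bash
cat >> h.py <<'E'
def locate(cam,near,info,im,tol=.09,z=.05):
    out=[]
    for th in (150,165,180,195):
        for c in blobs(im,th,100):
            P=plane(cam,c[:,0],z,info)[:,:2].astype(np.float32)*1000
            (cx,cy),(w,h),_=cv2.minAreaRect(P); b=cv2.boxPoints(cv2.minAreaRect(P))
            s=sorted((w,h)); e=b[1]-b[0]; e2=b[2]-b[1]; e=e if np.linalg.norm(e)>np.linalg.norm(e2) else e2
            d=np.hypot(cx/1e3-near[0],cy/1e3-near[1])
            if abs(s[0]-46)<7 and abs(s[1]-64)<8 and d<tol: out.append((abs(s[0]-46)+abs(s[1]-64),cx/1e3,cy/1e3,np.arctan(e[1]/e[0]),s))
    return min(out,key=lambda t:t[0]) if out else None
def goto_safe(p,o,z=.30):
    s=r.observe()["eef_pos"]
    if s[2]<z-.01: r.line_to([s[0],s[1],z],velocity=.3)
    r.movep([p[0],p[1],max(z,p[2])],o)
def find(xy,ang,z=.25):
    r.command_gripper(.8)
    p=np.r_[xy,z]; o=best(p,ang+np.pi/2); goto_safe(p,o)
    r.sleep(.2); i=r.camera_info("wrist"); im=r.read_camera("wrist"); cv2.imwrite("pics/last.png",im[:,:,::-1])
    return locate("wrist",xy,i,im)
def pick(xy,ang,under=0.,lift=.30):
    p=np.r_[xy,.30]; o=best(p,ang+np.pi/2); goto_safe(p,o); r.sleep(.3)
    f0=r.observe()["wrist_force"]
    hit=r.line_to(np.r_[xy,under+.092],velocity=.15,contact_N=12); st("down hit=%s"%hit)
    r.command_gripper(0); s=st("grip")
    r.line_to(np.r_[xy,lift],velocity=.15); r.sleep(.4)
    f=np.mean([(r.sleep(.05),r.observe()["wrist_force"])[1] for _ in range(6)],0); print("weight N",(f-f0).round(2)); return s
E
python3 - <<'E'
from h import *
l=find((.404,-.001),np.radians(-10)); print(l); st()
if l:
    s=pick(np.array(l[1:3]),l[3])
    st("held")
E
```

```text
None
 t15.8 box [-193.5  -32.3] z0.3003 F [-0.2  0.3  0.9] op0.805 gf0
```

View pics/last.png

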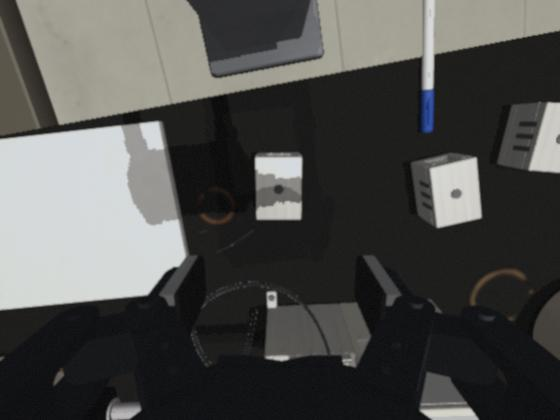

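The carrier is at (279,187), dead centre, but the gripper's shadow splits its top face. I'll add lower thresholds.

```bash
sed -i 's/in (150,165,180,195)/in (60,75,90,105,120,135,150,165,180,195)/' h.py; python3 - <<'E'
from h import *
i=r.camera_info("wrist"); im=r.read_camera("wrist"); l=locate("wrist",(.404,-.001),i,im); print(l)
if l and l[0]<6:
    s=pick(np.array(l[1:3]),l[3]); st("held")
E
```

```text
(3.50823974609375, 0.4018208312988281, -0.0011018543243408202, np.float32(-0.17464413), [46.445762634277344, 67.0624771118164])
down hit=False t18.0 box [-195.9  -32.7] z0.0927 F [-0.   0.5  0.1] op0.801 gf0
grip t18.3 box [-195.7  -32.7] z0.0930 F [-1.1  1.2  5.1] op0.524 gf63
weight N [ 0.41  0.32 -1.51]
held t20.5 box [-196.6  -32.7] z0.3000 F [ 0.9 -0.  -2. ] op0.530 gf62
```

```bash
python3 - <<'E'
from h import *
p=np.array([.5,-.1,.36]); o=best(p,np.radians(32+90)); r.movep(p,o); r.sleep(.5); st()
im=r.read_camera("scene"); u=proj("scene",[p-[0,0,.067]])[0]; print(u)
x,y=u.astype(int); c=im[y-45:y+45,x-50:x+50,::-1]; z=cv2.imread("pics/scene0.png")[200:290,150:250]
cv2.imwrite("pics/g.png",cv2.resize(np.hstack([c,z]),None,fx=4,fy=4,interpolation=2))
E
```

```text
t21.9 box [ -87.4 -118.8] z0.3601 F [ 0.4  0.1 -2.6] op0.526 gf62
[287.10055313 163.64466725]
```

View pics/g.png

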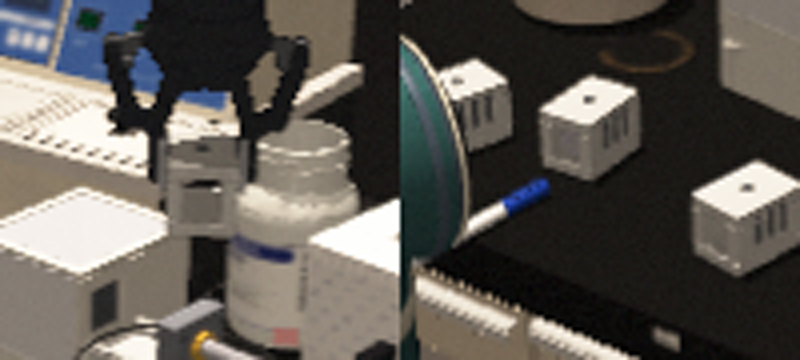

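The held carrier, in the left half, shows a rectangular bore with a bright floor and no round capsule face, so it looks empty. It goes straight to the board, and I'll check that against the next one's weight.

```bash
cat >> h.py <<'E'
def board():
    px=np.array([[508,244],[752,264],[747,428],[498,411]])/2.4+[100,120]
    P=plane("top",px,.014)[:,:2]; return P   # far-left(+x,+y), far-right, near-right, near-left
def slot(k):
    P=board(); ey=(P[0]-P[1]+P[3]-P[2]); ey/=np.linalg.norm(ey); return P.mean(0)+ey*.09*k, np.arctan2(ey[1],ey[0])
def place_board(k):
    xy,a=slot(k); p=np.r_[xy,.25]; o=best(p,a-np.pi/2); goto_safe(p,o,.30)
    r.line_to(np.r_[xy,.14],velocity=.25)
    hit=r.line_to(np.r_[xy,.1045],velocity=.05,contact_N=8); st("board hit=%s"%hit)
    r.command_gripper(.8); r.line_to(np.r_[xy,.30],velocity=.3)
E
python3 - <<'E'
from h import *
P=board(); print(P.round(3).tolist(),[np.linalg.norm(P[i]-P[i-1]).round(3) for i in range(4)]); print([slot(k) for k in(-1,0,1)])
place_board(-1); st()
im=r.read_camera("top"); i=r.camera_info("top"); cv2.imwrite("pics/top2.png",im[:,:,::-1])
for n in [(.439,.174),(.402,.276)]: print(locate("top",n,i,im))
E
```

```text
[[0.517, -0.127], [0.496, -0.427], [0.298, -0.415], [0.317, -0.115]] [np.float64(0.2), np.float64(0.3), np.float64(0.198), np.float64(0.3)]
[(array([ 0.40097666, -0.36087776]), np.float64(1.5030277354560622)), (array([ 0.40707117, -0.27108434]), np.float64(1.5030277354560622)), (array([ 0.41316567, -0.18129093]), np.float64(1.5030277354560622))]
board hit=True t24.8 box [-154.6 -389.5] z0.1069 F [-0.3 -0.3  4.4] op0.528 gf63
 t26.0 box [-154.7 -389.5] z0.2984 F [-0.3  0.5 -0.5] op0.805 gf0
(1.3934860229492188, 0.438536865234375, 0.17464414978027343, np.float32(0.03507329), [44.89552307128906, 64.28900909423828])
(0.7293357849121094, 0.40252099609375, 0.27542340087890627, np.float32(-0.25612757), [46.701515197753906, 63.9721794128418])
```

```bash
python3 - <<'E'
from h import *
l=find((.4385,.1746),.05); print(l)
l=l or (0,.4385,.1746,.05)
pick(np.array(l[1:3]),l[3])
p=np.array([.5,-.1,.36]); o=best(p,np.radians(32+90)); r.movep(p,o); r.sleep(.5); st()
im=r.read_camera("scene"); u=proj("scene",[p-[0,0,.067]])[0]
x,y=u.astype(int); c=im[y-45:y+45,x-50:x+50,::-1]; b=r.read_camera("scene"); u=proj("scene",[np.r_[slot(-1)[0],.04]])[0].astype(int)
z=im[u[1]-45:u[1]+45,u[0]-50:u[0]+50,::-1]
cv2.imwrite("pics/h.png",cv2.resize(np.hstack([c,z]),None,fx=4,fy=4,interpolation=2))
E
```

```text
(3.9488677978515625, 0.4377850341796875, 0.1735314636230469, np.float32(0.0641631), [46.22858428955078, 67.72028350830078])
down hit=False t30.5 box [-181.4  145.3] z0.0929 F [0.3 0.9 0. ] op0.799 gf0
grip t30.9 box [-181.2  145.4] z0.0931 F [ 0.  -0.4  5.4] op0.527 gf63
weight N [-0.13  0.39 -2.45]
 t34.7 box [ -87.3 -118.7] z0.3600 F [-0.2  0.1 -2.8] op0.527 gf62
```

View pics/h.png

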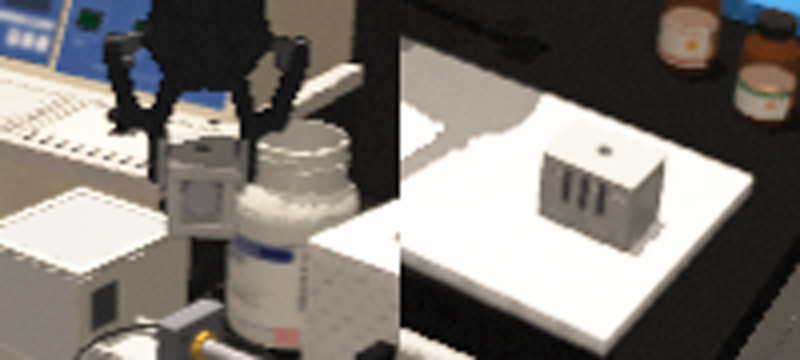

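The held carrier, at left, shows a round capsule end, so it's loaded; the first one, standing on the board at right, was empty. Into the cradle with this one.

```bash
cat >> h.py <<'E'
def cradle_in():
    p=bx(0,0,.30); o=best(p,TH); goto_safe(p,o,.30)
    r.line_to(bx(0,0,.205),velocity=.15); r.sleep(.2); st("above")
    hit=r.line_to(bx(0,0,.1845),velocity=.03,contact_N=8); return hit,st("cradle hit=%s"%hit)
E
python3 - <<'E'
from h import *
h,s=cradle_in()
E
```

```text
above t37.9 box [1.  0.1] z0.2067 F [ 0.7  0.4 -1.5] op0.523 gf62
cradle hit=True t38.5 box [-0.   0.1] z0.1881 F [ 0.  -0.2  3.7] op0.527 gf63
```

```bash
cat >> h.py <<'E'
def stroke():
    r.command_gripper(.8); r.line_to(bx(0,0,.30),velocity=.25)
    p=bx(0,-.211,.30); o=best(p,TH+np.pi/2); r.command_gripper(.6); r.movep(p,o)
    print(r.line_to(bx(0,-.211,.205),velocity=.15,contact_N=10))
    r.command_gripper(0); s=st("grip"); y0=tobx(s["eef_pos"])[1]
    a=r.line_to(bx(0,y0+.126,.205),velocity=.06,contact_N=30); s=st("home hit=%s"%a); y1=tobx(s["eef_pos"])[1]; print("travel",y1-y0); r.sleep(.3)
    a=r.line_to(bx(0,y0-.008,.205),velocity=.08,contact_N=20); s=st("back hit=%s"%a); print("back by",y1-tobx(s["eef_pos"])[1])
    return y1-y0
E
python3 - <<'E'
from h import *
stroke()
cv2.imwrite("pics/s3.png",r.read_camera("scene")[:,:,::-1])
E
```

```text
False
grip t42.0 box [   0.8 -211.2] z0.2065 F [ 0.4 -0.2  4.9] op0.177 gf59
home hit=False t44.3 box [  1.2 -90.3] z0.2066 F [ -1.7 -20.3   5.2] op0.183 gf60
travel 0.12080323988196699
back hit=True t45.0 box [  1.2 -91.4] z0.2065 F [ 0.2 -1.3  3.9] op0.177 gf60
back by 0.0010549193013143776
```

Fully home (travel 120.8 mm). The pull back stopped early only because the preload was released, so I'll repeat it.

```bash
python3 - <<'E'
import re
s=open('h.py').read()
s=s.replace('r.sleep(.3)\n    a=r.line_to(bx(0,y0-.008','r.sleep(.3); r.line_to(bx(0,y1-.004,.205),velocity=.03)\n    a=r.line_to(bx(0,y0-.008'); open('h.py','w').write(s)
E
python3 - <<'E'
from h import *
print(r.line_to(bx(0,-.22,.205),velocity=.08,contact_N=22)); st("back")
r.sleep(.2); st()
r.command_gripper(.6); r.line_to(bx(0,-.211,.32),velocity=.25)
o=down(TH+np.pi/2); r.movep(bx(.075,0,.34),o); r.sleep(.2)
cv2.imwrite("pics/w4.png",np.hstack([r.read_camera("wrist")[:300,100:,::-1]])); cv2.imwrite("pics/s4.png",r.read_camera("scene")[:,:,::-1])
E
```

```text
True
back t46.4 box [   0.7 -211.5] z0.2064 F [0.  3.4 5.2] op0.182 gf61
 t46.6 box [   0.7 -211.5] z0.2065 F [0.2 3.6 4.6] op0.178 gf61
```

View pics/w4.png

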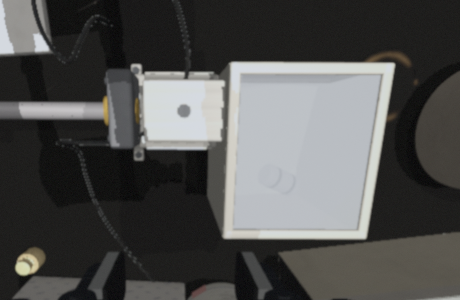

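The wrist view shows the capsule inside the dry box at (278,180), seen through the clear lid. The carrier sits squarely in the cradle at (183,110). Now the emptied carrier goes to the board, and I'll look at the last one.

```bash
python3 - <<'E'
from h import *
r.command_gripper(.8)
pick(bx(0,0,0)[:2],TH+np.pi/2,under=.0952)
place_board(0); st()
im=r.read_camera("top"); i=r.camera_info("top")
l=locate("top",(.402,.276),i,im); print(l)
for k in(-1,0): print(slot(k)[0],locate("top",slot(k)[0],i,im,.03,.064))
if l:
    m=find(l[1:3],l[3]); print(m)
    m=m if m and m[0]<8 else l
    pick(np.array(m[1:3]),m[3]); st("held")
E
```

```text
down hit=False t53.3 box [0.8 0.1] z0.1882 F [0.8 0.2 0.1] op0.803 gf0
grip t53.6 box [0.2 0.1] z0.1890 F [-3.5 -0.3  5.9] op0.530 gf63
weight N [-0.06  0.47 -2.39]
board hit=True t57.9 box [-159.3 -299.9] z0.1079 F [0.1 0.1 4.8] op0.532 gf64
 t59.0 box [-159.6 -299.7] z0.2984 F [-1.1  0.6 -1.6] op0.800 gf0
(0.3405876159667969, 0.4144783630371094, 0.2990888977050781, np.float32(-0.24545825), [46.26523208618164, 63.924644470214844])
[ 0.40097666 -0.36087776] None
[ 0.40707117 -0.27108434] None
None
down hit=False t63.7 box [-219.8  267.3] z0.0929 F [0.7 1.1 0.4] op0.797 gf0
grip t64.0 box [-219.7  267.3] z0.0931 F [-1.1  0.4  5.7] op0.532 gf63
weight N [-1.19 -0.12 -2.69]
held t66.2 box [-220.4  266.8] z0.3001 F [-1.6  0.1 -3.2] op0.526 gf62
```

The last carrier had been knocked to (0.414, 0.299); it was re-measured and is now held. Into the cradle and stroke.

```bash
python3 - <<'E'
from h import *
h,s=cradle_in()
if h and abs(s["eef_pos"][2]-.188)<.002:
    if abs(stroke()-.12)<.003:
        r.command_gripper(.6); r.line_to(bx(0,-.211,.32),velocity=.25)
        r.movep(bx(.075,0,.34),down(TH+np.pi/2)); r.sleep(.2); st()
        cv2.imwrite("pics/w5.png",r.read_camera("wrist")[:300,100:,::-1])
E
```

```text
above t68.5 box [0.9 0.1] z0.2067 F [-0.4 -0.4 -1.5] op0.528 gf62
cradle hit=True t69.1 box [ 0. -0.] z0.1882 F [0.6 0.9 3.4] op0.528 gf63
False
grip t72.7 box [   0.8 -211.1] z0.2065 F [-0.5 -0.   5.6] op0.180 gf59
home hit=False t74.9 box [  1.2 -90.3] z0.2066 F [ -2.4 -19.5   5.8] op0.181 gf60
travel 0.12077911735498548
back hit=True t77.0 box [   0.8 -211.6] z0.2065 F [-0.5  3.9  4.7] op0.181 gf61
back by 0.12120520290557482
 t80.7 box [75.  -0.2] z0.3401 F [ 0.5 -0.2  0.2] op0.601 gf0
```

View pics/w5.png

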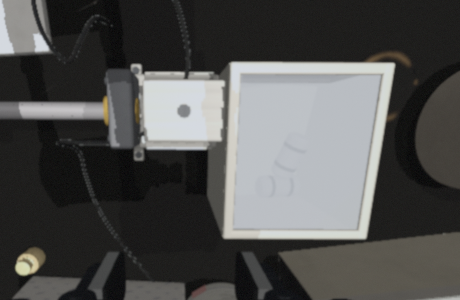

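Both capsules are now in the box, at about (276,185) and (290,152). Last carrier to the board, then a final check.

```bash
python3 - <<'E'
from h import *
r.command_gripper(.8)
pick(bx(0,0,0)[:2],TH+np.pi/2,under=.0952)
place_board(1); r.movep([.45,.25,.40],best([.45,.25,.40],np.pi/2)); r.sleep(.5); st()
s=r.read_camera("scene")[150:360,190:450,::-1]; t=r.read_camera("top")[120:310,180:430,::-1]
h=290; f=lambda a:cv2.resize(a,(int(a.shape[1]*h/a.shape[0]),h),interpolation=2)
cv2.imwrite("pics/z.png",np.hstack([f(s),f(t)]))
E
```

```text
down hit=False t83.6 box [0.8 0. ] z0.1882 F [-0.3 -0.2  1.1] op0.797 gf0
grip t84.0 box [0.2 0.1] z0.1890 F [-3.9  0.   5.5] op0.526 gf63
weight N [-0.15  0.38 -1.06]
board hit=True t88.0 box [-164.1 -210.1] z0.1078 F [-0.2 -0.4  3.6] op0.529 gf63
 t91.3 box [-179.1  222.2] z0.4000 F [-0.2  0.1 -0.5] op0.801 gf0
```

View pics/z.png

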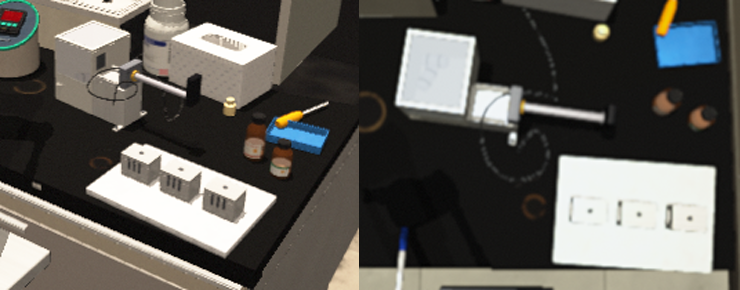

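The picture shows the three carriers upright on the board at (140,163), (180,181) and (224,200). Both bottles are standing, the plunger is drawn back and the capsules are in the box.

```bash
python3 -c "
from plant import r
print(r.close_job())"
```

```text
the job is handed in; nothing more can be done
None
```

The job is handed in at about 91 s: both capsules are in the dry box, all three empty carriers stand on the board (one was empty from the start), the plunger is fully back and both bottles are upright; I did not look at the flap again after the last stroke, but nothing is left in its way.

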